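# Fetch the specimen jar from behind the suspension bottles and weigh it

## Robot

A 6-joint arm with a two-finger parallel gripper is mounted at the origin on the work surface. World frame = base frame: x ahead of the robot, y to its left, z up, the work surface at z = 0. Lengths are in m, angles in rad, forces in N, time in s.
With the tool pointing down it reaches from about 0.35 to 0.95 m from the base axis. Payload 17.4 kg.
Tool frame: the origin (TCP) lies between the finger pads; the fingertips stand 8 mm ahead of it and the grasp point (between the pads) lies 11 mm behind it; z points along the fingers, y is the line along which they close (so a half turn about z gives the same grasp; the last joint's range is limited). The gripper opens to 93 mm and grips with 3 to 60 N. Pads are 15 mm wide; open, the fingers measure 128 mm over their backs; the gripper's body (75 mm by 188 mm) begins 65 mm behind the grasp point.
Start: joints at [1.187, 0.116, 1.442, -0, 1.584, -0.038], TCP at [0.229, 0.635, 0.227] pointing down, gripper open.
Joint ranges: [-2.83, 2.83], [-0.83, 2.19], [0.07, 2.5], [-1.14, 4.28], [0.01, 3], [-2.97, 2.97]. Speed limits (rad/s): [1.89, 1.89, 2.22, 3.14, 3.14, 3.14].

## Interface

Orientations are given as [roll, pitch, yaw] about the fixed x, y, z axes, in that order (R = Rz(yaw) Ry(pitch) Rx(roll)).
In Python, from bench import * gives the robot as it stands.
- The arm moves only by the tool jog_arm, never from a script. Its argument "series" is a list that holds one entry, the list of rows, each a list of 7 numbers: the shift along the tool's x, y, z in units of 40 mm (1.0 is 40 mm), then the turn, a rotation vector about the tool's x, y, z in units of 5 degrees (1.0 is 5 degrees), then the opening, from -1 (shut) to 1 (fully open). A call has 1 to 12 rows; each row shifts and turns the commanded pose from where the row before left it, along the tool's axes as they then stand; what a row does not reach is not made up. A row lasts 1/10 s, in which the tool goes at most 50 mm and 8.59 degrees, less where a joint would pass 70% of its speed; a pose out of reach is approached as far as the arm can. A call is refused whole if a number of a shift passes 1 or a number of a turn 1, either way. A call with a gripper value outside its range is refused whole. The fingers move at their own pace and stop on an object; "squeeze" is the grip in N (left out, the last holds). Time passes only in rows, so rows that do not move let the fingers close. It gives the time, the measured TCP pose, the force, the opening and the grip force at its end, in the units of the state.
- get_state(): the state, without advancing time (a new reading comes with each control period).
- camera(name): name is "side" or "top"; returns (picture, depth): 400x640x3 uint8, blue, green, red; 400x640 float32, m along the optical axis (not along the pixel's ray), 0 where there is no reading.
- camera_params(name): a dict with "vertical_fov" (degrees; the focal length in pixels is half the picture's height over the tangent of half this angle, whatever the lens; pixels are square), "cx", "cy" (the principal point, pixels), "rvec" (rotation vector, rad) and "tvec" (3), from world to camera coordinates, as OpenCV has them. Camera axes: x right, y down, z forward; pixel columns grow to the right and rows downward; lengths in m; the calibration is good to about 2 mm. A picture is of the moment at which its call begins. camera_params takes no time and is no camera call.
- close_job(): hands the job in; it is judged then, once.
The state is a dict: "clock": time; "joints": joint angles; "qvel": joint speeds; "joint_efforts": joint torques, N m; "tool_pos": TCP position; "orientation": TCP orientation; "force": force on the tool from outside, world axes, zero at the start; "wrist_torque": the same for the moment, N m; "grip_width": finger opening in m; "grip_force": force on a finger pad.
Only numpy, scipy, OpenCV 4.12 (cv2) and the standard library are available. Lean on these libraries where they do the work, as an engineer would, in place of code of your own. Each camera call takes 0.05 s, during which the arm holds its last target. There are 200 camera calls.

## Task

The yellow-lidded specimen jar has to go on the balance, but it stands in the back of the bottle caddy, hemmed in by three suspension bottles: first stand all three bottles upright in the steel spill tray, then set the jar in the middle of the balance pan. With the jar on the pan, put every bottle back in the very compartment it came from, upright. Do not tip the bottles or the jar over, and leave the black and the orange polished mounts on the bench where they are.

Things in the scene. Friction and masses are not known exactly. Their poses are not given: they have to be found in the camera images.
- bottle_red: white polishing-suspension bottle with a red screw cap and a red band; stands upright; body diameter 50 mm up to z = 100 mm, sloping shoulder to z = 110 mm, cap diameter 32 mm from z = 110 to 138 mm (a good place to grip from above), 138 mm tall in all; about 0.16 kg; origin at the centre of its underside, z up its axis
- bottle_green: white polishing-suspension bottle with a green screw cap and a green band; stands upright; body diameter 50 mm up to z = 100 mm, sloping shoulder to z = 110 mm, cap diameter 32 mm from z = 110 to 138 mm (a good place to grip from above), 138 mm tall in all; about 0.16 kg; origin at the centre of its underside, z up its axis
- bottle_blue: white polishing-suspension bottle with a blue screw cap and a blue band; stands upright; body diameter 50 mm up to z = 100 mm, sloping shoulder to z = 110 mm, cap diameter 32 mm from z = 110 to 138 mm (a good place to grip from above), 138 mm tall in all; about 0.16 kg; origin at the centre of its underside, z up its axis
- jar: specimen jar with a yellow lid, clear below; a plain upright cylinder, diameter 46 mm, 70 mm tall (the lid is the top 16 mm); about 0.12 kg; starts in one of the two rear compartments of the caddy, the three bottles being in the other three; origin at the centre of its underside, z up
- caddy: white open bottle caddy, 144 x 144 mm outside, 26 mm tall, fixed to the bench; walls, floor and the crossed dividers 4 mm thick, so four compartments of 66 x 66 mm, centred at x = +-35 mm, y = +-35 mm in its own frame, floor at z = 4 mm, dividers and walls rising to z = 26 mm; origin at the centre of its underside, +x is its rear (away from the robot)
- spill_tray: shallow open steel tray, 260 mm (its x) x 130 mm (its y) outside, walls 4 mm thick and 14 mm tall, floor at z = 4 mm; fixed; on either the left or the right side of the caddy; origin at the centre of its underside
- balance: white top-loading balance, fixed, on the other side of the caddy from the tray; a round steel pan, diameter 124 mm, whose flat top is at z = 75 mm; the housing is 56 mm high and reaches from x = -150 mm (display, towards the robot) to x = +90 mm and 90 mm either side in y; the pan does not sink; origin on the bench straight under the centre of the pan
- mount_black: polished specimen set in a resin puck (black), diameter 30 mm, 22 mm tall, lying loose on the bench; not to be touched; origin at the centre of its underside
- mount_orange: polished specimen set in a resin puck (orange), diameter 30 mm, 22 mm tall, lying loose on the bench; not to be touched; origin at the centre of its underside
Mind the look-alikes: they are no part of the job. Leave any pink, purple or turquoise look-alike of the bottle_green alone.

How it is judged:
By the outcome, as a careful person would: the job done as asked, in the order asked, and still so for the second after the job is handed in, with the robot touching nothing.
It also fails if it takes over 147 s, if anything falls off the work surface, if the arm or the gripper's body presses on something with over 40 N, if the wrist force passes 120 N, or if a joint passes its speed limit or range.

## Working session

There is one attempt and no reset: what is moved stays moved. The work goes in short steps, Python scripts to look and compute and a tool call to move; the robot and the scene stay as the last step left them, time stands still between calls to the robot, and variables do not carry over. Pictures are saved under pics/ and viewed, at most 14 in all, crops included, and the job is handed in when it is done.

Besides the shell and the picture viewer there is one more tool, called after ">>>" as name(argument=value, ...) on one line, values as JSON. jog_arm: Moves the arm, as the interface text tells. Its arguments: {"type":"object","properties":{"series":{"type":"array"},"squeeze":{"type":"number"}},"required":["series"]}

```bash
mkdir -p pics; ls
cat > h.py <<'E'
from bench import *
import numpy as np, cv2
def P(n):
    p=camera_params(n); f=200/np.tan(np.radians(p["vertical_fov"])/2)
    R=cv2.Rodrigues(np.array(p["rvec"],float))[0]; t=np.array(p["tvec"],float)
    return f,p["cx"],p["cy"],R,t
def ray(n,u,v):
    f,cx,cy,R,t=P(n); return -R.T@t, R.T@np.array([(u-cx)/f,(v-cy)/f,1])
def onz(n,u,v,z):
    o,d=ray(n,u,v); return o+d*(z-o[2])/d[2]
def pts(n,D):
    f,cx,cy,R,t=P(n); v,u=np.mgrid[:400,:640]
    c=np.stack([(u-cx)/f*D,(v-cy)/f*D,D],-1); return (c-t)@R
def proj(n,X):
    f,cx,cy,R,t=P(n); c=R@np.array(X)+t; return np.array([cx+f*c[0]/c[2],cy+f*c[1]/c[2]])
E
python3 - <<'E'
from h import *
for n in("top","side"):
    a,d=camera(n); np.savez(f"{n}0.npz",a=a,d=d); cv2.imwrite(f"pics/{n}0.png",a); print(n,camera_params(n),-P(n)[3].T@P(n)[4])
print(get_state())
E
```

```text
pics
top {'vertical_fov': 56.36398184432489, 'cx': 318.96833592620203, 'cy': 199.13260526856027, 'rvec': array([ 2.2004381 , -2.15135658,  0.09680951]), 'tvec': array([-0.03748247,  0.53999754,  0.72447281])} [ 0.47433357 -0.02595034  0.76954361]
side {'vertical_fov': 43.2229448856577, 'cx': 320.17234410217674, 'cy': 195.6925671871629, 'rvec': array([ 2.30648385, -0.89533562,  0.33298974]), 'tvec': array([-0.41999643,  0.29734151,  0.81562245])} [ 0.10605514 -0.4981789   0.81891334]
{'clock': 0.1, 'joints': array([ 1.18717982e+00,  1.16445468e-01,  1.44215074e+00, -2.52387630e-05,
        1.58399008e+00, -3.77989720e-02]), 'qvel': array([ 0.00022103, -0.00292278, -0.00302263,  0.00054552,  0.00095501,
       -0.00039449]), 'joint_efforts': array([ 2.26168238e-03, -7.22895885e+01, -6.23870516e+01,  7.81724788e-02,
        2.28718843e-02, -1.43686816e-04]), 'tool_pos': array([0.22875875, 0.63489011, 0.22600361]), 'orientation': array([-3.14059878e+00, -1.23303570e-05,  2.79577480e+00]), 'force': array([-0.04031468,  0.26670432, -0.73244138]), 'wrist_torque': array([-0.01460841,  0.05972125,  0.01400053]), 'grip_force': 0.0, 'grip_width': 0.09283686336941321}
```

View pics/top0.png

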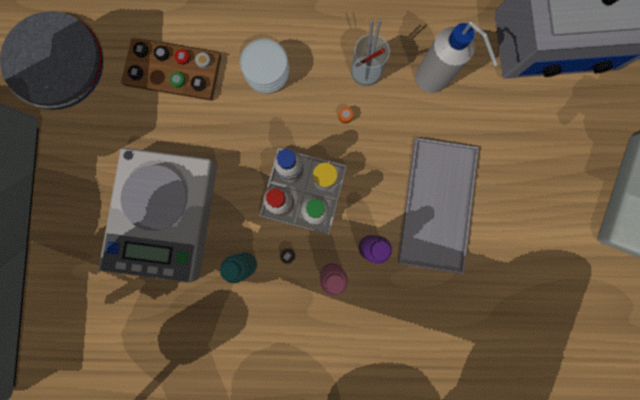

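View pics/side0.png

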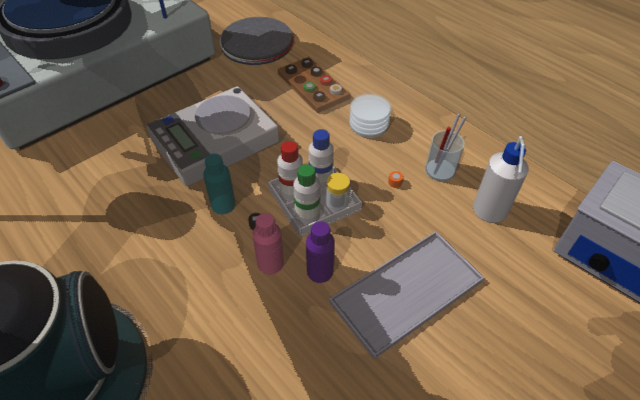

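```bash
cat >> h.py <<'E'
HUE={"red":[(0,8),(172,180)],"blue":[(108,128)],"green":[(50,80)],"yellow":[(20,32)],"purple":[(129,150)],"turq":[(84,100)],"pink":[(160,172)],"orange":[(5,16)]}
def mask(a,c,s=110,v=45):
    h=cv2.cvtColor(cv2.GaussianBlur(a,(3,3),0),cv2.COLOR_BGR2HSV); m=0
    for lo,hi in HUE[c]: m=m|cv2.inRange(h,(lo,s,v),(hi,255,255))
    return m
def blobs(m,amin=25):
    n,l,st,ce=cv2.connectedComponentsWithStats(m)
    return [(l==i,ce[i],st[i]) for i in range(1,n) if st[i][4]>=amin]
def capz(n,a,d,c,box,**k):
    "top discs by colour and depth inside world box x0,x1,y0,y1"
    W=pts(n,d); out=[]
    for b,ce,st in blobs(mask(a,c,**k)):
        ok=b&(d>0)
        if ok.sum()<15: continue
        w=W[ok]; zt=np.percentile(w[:,2],92); t=w[w[:,2]>zt-.004]
        q=(t.min(0)+t.max(0))/2
        if box[0]<q[0]<box[1] and box[2]<q[1]<box[3]: out.append((ce.round(),st[4],t.mean(0).round(4),q.round(4),round(float(zt),4)))
    return out
E
python3 - <<'E'
from h import *
for n in("top","side"):
    z=np.load(n+"0.npz"); a,d=z["a"],z["d"]
    print(n,(d>0).mean())
    for c in HUE:
        for r in capz(n,a,d,c,(.2,.75,-.35,.35)): print(c,*r)
z=np.load("top0.npz");a,d=z["a"],z["d"];W=pts("top",d)
for nm,(lo,hi),(u0,u1,v0,v1) in [("caddyrim",(.020,.031),(250,355,140,245)),("pan",(.070,.080),(90,220,145,245)),("trayrim",(.010,.022),(390,490,130,280)),("housing",(.05,.062),(90,225,140,290))]:
    m=np.zeros((400,640),np.uint8); m[v0:v1,u0:u1]=((W[...,2]>lo)&(W[...,2]<hi)&(d>0))[v0:v1,u0:u1]
    w=W[m>0]; r=cv2.minAreaRect((w[:,:2]*1000).astype(np.float32)); print(nm,len(w),r,np.median(w[:,2]))
    cv2.imwrite(f"m_{nm}.png",m*255)
ms=[cv2.imread(f"m_{x}.png") for x in("caddyrim","trayrim","pan","housing")]
cr=np.vstack([np.hstack([cv2.resize(a[130:290,225:405],None,fx=2,fy=2),cv2.resize(ms[0][130:290,225:405],None,fx=2,fy=2)]),np.hstack([cv2.resize(sum(ms[1:])[130:290,80:490],(720,280))])])
cv2.imwrite("pics/crop1.png",cr)
b=np.load("side0.npz")["a"]; cv2.imwrite("pics/crop2.png",cv2.resize(b[110:300,190:380],None,fx=3,fy=3,interpolation=2))
E
```

```text
top 0.99578515625
red [275. 197.] 289 [0.5313 0.0492 0.1434] [0.5313 0.049  0.1435] 0.1447
blue [286. 158.] 262 [0.5988 0.0328 0.1434] [0.5992 0.0332 0.1436] 0.1449
green [315. 208.] 227 [ 0.5153 -0.0189  0.1434] [ 0.5151 -0.019   0.1438] 0.145
green [182. 257.] 113 [0.4225 0.2296 0.0623] [0.4225 0.2301 0.0625] 0.0641
yellow [325. 174.] 486 [ 0.5828 -0.0343  0.0755] [ 0.5829 -0.0346  0.076 ] 0.0772
purple [375. 249.] 600 [ 0.4465 -0.1303  0.1394] [ 0.4464 -0.1299  0.1397] 0.1404
turq [234. 269.] 485 [0.4073 0.1212 0.1395] [0.4069 0.1209 0.1395] 0.1405
pink [343. 282.] 25 [ 0.3944 -0.065   0.1393] [ 0.3914 -0.0652  0.1392] 0.1401
orange [290. 102.] 151 [0.7471 0.0408 0.0016] [0.7444 0.0429 0.002 ] 0.0033
orange [244. 101.] 36 [0.748  0.1384 0.0015] [0.7487 0.1381 0.0019] 0.0032
orange [348. 114.] 454 [ 0.7164 -0.0743  0.023 ] [ 0.7178 -0.0747  0.023 ] 0.0236
orange [400. 111.] 290 [ 0.7336 -0.1919  0.0014] [ 0.7371 -0.1931  0.0019] 0.0029
orange [180. 102.] 34 [0.7416 0.2721 0.0018] [0.7423 0.2708 0.0018] 0.0033
orange [271. 103.] 55 [0.7439 0.0808 0.0018] [0.7448 0.0817 0.002 ] 0.003
[... 9384 characters left out ...]
nk [266. 234.] 539 [ 0.3879 -0.0584  0.1369] [ 0.3882 -0.0574  0.137 ] 0.1379
orange [316. 247.] 128566 [ 4.822e-01 -5.150e-02 -4.000e-04] [0.5065 0.104  0.0817] 0.0012
caddyrim 832 ((557.0494384765625, 8.290977478027344), (144.1969451904297, 144.02395629882812), 76.59762573242188) 0.02595933218500597
pan 3431 ((531.930419921875, 284.6392822265625), (123.20674896240234, 121.91023254394531), 64.90711975097656) 0.0766539242758883
trayrim 922 ((536.2426147460938, -267.7742004394531), (131.06878662109375, 260.55438232421875), 82.3127212524414) 0.014726524013314753
housing 7479 ((502.2004699707031, 287.7552795410156), (179.95870971679688, 240.005126953125), 83.82669830322266) 0.058280705493078566
```

View pics/crop1.png

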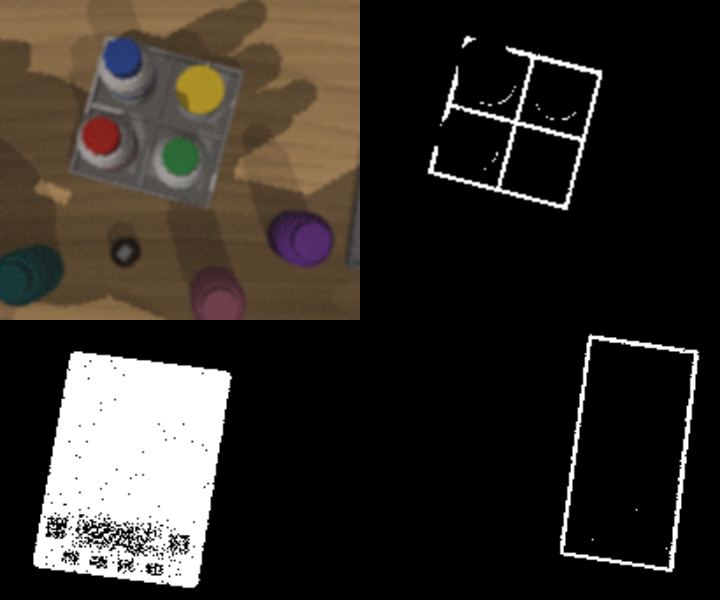

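View pics/crop2.png

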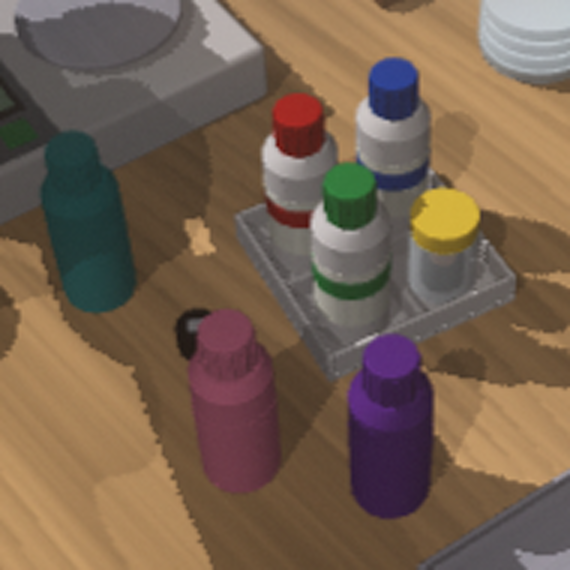

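Crops show: the three target bottles have white bodies. In the top view red is at (275,197), blue at (286,158) and green at (315,208). The yellow lid is at (325,174), in the right rear compartment. The look-alikes have fully coloured bodies: turquoise (234,269), pink (335,280) and purple (375,249). The blue-capped wash bottle at (461,36) is grey and large, so it isn't one either. The black mount is at (287,256) and the orange one at (348,114).

I'll turn the jaws along the caddy diagonal (yaw 121.6°) and go for green first.

```bash
cat >> h.py <<'E'
from scipy.spatial.transform import Rotation as Ro
def go(x,y,z,yaw=121.6):
    s=get_state(); R=Ro.from_euler("xyz",s["orientation"]); T=Ro.from_euler("xyz",[np.pi,0,np.radians(yaw)])
    d=np.array([x,y,z])-s["tool_pos"]
    print("t",round(s["clock"],1),"at",s["tool_pos"].round(4),"rpy",np.degrees(s["orientation"]).round(2),"w",round(s["grip_width"],4),"gf",round(s["grip_force"],1),"F",s["force"].round(1))
    print("units (current axes)",(R.inv().apply(d)/.04).round(3),"(target axes)",(T.inv().apply(d)/.04).round(3),"turn",np.degrees((R.inv()*T).as_rotvec()).round(2)/5)
E
python3 -c "
from h import *
go(.5147,-.0205,.29)
d=np.load('side0.npz');W=pts('side',d['d']);m=(W[...,2]>.07)&(W[...,2]<.08);m[:,:190]=0;m[:,285:]=0;m[145:]=0;w=W[m];print(cv2.minEnclosingCircle((w[:,:2]*1000).astype(np.float32)),w[:,2].mean(),len(w))
t=np.load('top0.npz');W=pts('top',t['d']);m=W[...,2]>.07;m[:,:90]=0;m[:,220:]=0;m[:145]=0;m[245:]=0;w=W[m];print(cv2.minEnclosingCircle((w[:,:2]*1000).astype(np.float32)))
"
```

```text
t 0.1 at [0.2288 0.6349 0.226 ] rpy [-179.94   -0.    160.19] w 0.0928 gf 0.0 F [-0.   0.3 -0.7]
units (current axes) [-12.279 -12.993  -1.587] (target axes) [-17.701  -2.497  -1.6  ] turn [-1.200e-02  4.000e-03  7.718e+00]
((602.6854248046875, 392.74542236328125), 193.5379180908203) 0.0737910617605257 1719
((506.751220703125, 160.1575469970703), 188.9102783203125)
```

>>> jog_arm(series=[[[0, 0, -0.2, 0, 0, 0.965, 0.3], [0, 0, -0.2, 0, 0, 0.965, 0.3], [0, 0, -0.2, 0, 0, 0.965, 0.3], [0, 0, -0.2, 0, 0, 0.965, 0.3], [0, 0, -0.2, 0, 0, 0.965, 0.3], [0, 0, -0.2, 0, 0, 0.965, 0.3], [0, 0, -0.2, 0, 0, 0.965, 0.3], [0, 0, -0.2, 0, 0, 0.965, 0.3]]], squeeze=20)

```text
clock: 0.9
tool_pos: [0.2287, 0.635, 0.2905]
orientation: [-3.141, 0.0, 2.119]
force: [-0.2, -0.1, -0.7]
grip_width: 0.0601
grip_force: 0.0
```

>>> jog_arm(series=[[[-0.4, -0.06, 0, 0, 0, 0, 0.3], [-0.9, -0.127, 0, 0, 0, 0, 0.3], [-0.9, -0.127, 0, 0, 0, 0, 0.3], [-0.9, -0.127, 0, 0, 0, 0, 0.3], [-0.9, -0.127, 0, 0, 0, 0, 0.3], [-0.9, -0.127, 0, 0, 0, 0, 0.3], [-0.9, -0.127, 0, 0, 0, 0, 0.3], [-0.9, -0.127, 0, 0, 0, 0, 0.3], [-0.9, -0.127, 0, 0, 0, 0, 0.3], [-0.9, -0.127, 0, 0, 0, 0, 0.3], [-0.9, -0.127, 0, 0, 0, 0, 0.3], [-0.9, -0.127, 0, 0, 0, 0, 0.3]]])

```text
clock: 2.1
tool_pos: [0.3949, 0.2514, 0.29]
orientation: [-3.141, 0.0, 2.125]
force: [1.3, -0.0, 1.2]
grip_width: 0.0606
grip_force: 0.0
```

>>> jog_arm(series=[[[-0.9, -0.127, 0, 0, 0, 0, 0.3], [-0.9, -0.127, 0, 0, 0, 0, 0.3], [-0.9, -0.127, 0, 0, 0, 0, 0.3], [-0.9, -0.127, 0, 0, 0, 0, 0.3], [-0.9, -0.127, 0, 0, 0, 0, 0.3], [-0.9, -0.127, 0, 0, 0, 0, 0.3], [-0.9, -0.127, 0, 0, 0, 0, 0.3], [-0.7, -0.1, 0, 0, 0, 0, 0.3], [-0.4, -0.05, 0, 0, 0, 0, 0.3], [0, 0, 0, 0, 0, 0, 0.3]]])

```text
clock: 3.1
tool_pos: [0.5145, -0.0218, 0.2899]
orientation: [-3.141, -0.001, 2.121]
force: [0.1, 0.4, -0.8]
grip_width: 0.0604
grip_force: 0.0
```

```bash
python3 -c "
from h import *
go(.5147,-.0205,.124)
z=np.load('top0.npz');W=pts('top',z['d']);m=np.zeros((400,640),bool);m[160:232,118:190]=True;m&=(W[...,2]>.070)&(W[...,2]<.085);w=W[m];print(cv2.minEnclosingCircle((w[:,:2]*1000).astype(np.float32)),np.median(w[:,2]))
z=np.load('side0.npz');W=pts('side',z['d']);m=np.zeros((400,640),bool);m[88:142,190:265]=True;m&=(W[...,2]>.070)&(W[...,2]<.085);w=W[m];print(cv2.minEnclosingCircle((w[:,:2]*1000).astype(np.float32)),np.median(w[:,2]))
"
```

```text
t 3.1 at [ 0.5145 -0.0218  0.2899] rpy [-1.7995e+02 -3.0000e-02  1.2154e+02] w 0.0604 gf 0.0 F [ 0.1  0.4 -0.8]
units (current axes) [0.024 0.026 4.147] (target axes) [0.026 0.022 4.147] turn [-0.01  -0.006 -0.012]
((532.090576171875, 285.08349609375), 62.134098052978516) 0.07665522709448845
((533.4765014648438, 282.94744873046875), 64.12088012695312) 0.07370263716271955
```

>>> jog_arm(series=[[[0.02, 0.02, 0.7, 0, 0, 0, 0.3], [0, 0, 0.8, 0, 0, 0, 0.3], [0, 0, 0.8, 0, 0, 0, 0.3], [0, 0, 0.8, 0, 0, 0, 0.3], [0, 0, 0.6, 0, 0, 0, 0.3], [0, 0, 0.3, 0, 0, 0, 0.3], [0, 0, 0.14, 0, 0, 0, 0.3], [0, 0, 0, 0, 0, 0, 0.3], [0, 0, 0, 0, 0, 0, -1], [0, 0, 0, 0, 0, 0, -1], [0, 0, 0, 0, 0, 0, -1], [0, 0, 0, 0, 0, 0, -1]]], squeeze=20)

```text
clock: 4.3
tool_pos: [0.515, -0.0193, 0.1255]
orientation: [3.141, 0.0, 2.122]
force: [-0.2, 1.0, 0.6]
grip_width: 0.033
grip_force: 0.0
```

>>> jog_arm(series=[[[0, 0, 0, 0, 0, 0, -1], [0, 0, 0, 0, 0, 0, -1], [0, 0, 0, 0, 0, 0, -1], [0, 0, -0.2, 0, 0, 0, -1], [0, 0, -0.5, 0, 0, 0, -1], [0, 0, -0.7, 0, 0, 0, -1], [0, 0, -0.8, 0, 0, 0, -1], [0, 0, -0.8, 0, 0, 0, -1], [0, 0, -0.7, 0, 0, 0, -1], [0, 0, -0.4, 0, 0, 0, -1], [0, 0, -0.1, 0, 0, 0, -1], [0, 0, 0, 0, 0, 0, -1]]])

```text
clock: 5.5
tool_pos: [0.5148, -0.0193, 0.2925]
orientation: [-3.141, -0.0, 2.122]
force: [0.4, 0.8, -1.8]
grip_width: 0.0315
grip_force: 20.0
```

```bash
python3 -c "
from h import *
go(.61,-.278,.285)"
```

```text
t 5.5 at [ 0.5148 -0.0193  0.2925] rpy [-1.7997e+02 -2.0000e-02  1.2159e+02] w 0.0315 gf 20.0 F [ 0.4  0.8 -1.8]
units (current axes) [-6.756 -1.361  0.186] (target axes) [-6.756 -1.362  0.187] turn [-0.006 -0.004 -0.002]
```

>>> jog_arm(series=[[[-0.25, -0.05, 0, 0, 0, 0, -1], [-0.5, -0.1, 0, 0, 0, 0, -1], [-0.75, -0.151, 0, 0, 0, 0, -1], [-0.75, -0.151, 0, 0, 0, 0, -1], [-0.75, -0.151, 0, 0, 0, 0, -1], [-0.75, -0.151, 0, 0, 0, 0, -1], [-0.75, -0.151, 0, 0, 0, 0, -1], [-0.75, -0.151, 0, 0, 0, 0, -1], [-0.75, -0.151, 0, 0, 0, 0, -1], [-0.5, -0.1, 0, 0, 0, 0, -1], [-0.25, -0.05, 0, 0, 0, 0, -1], [0, 0, 0, 0, 0, 0, -1]]])

```text
clock: 6.7
tool_pos: [0.6099, -0.2788, 0.2914]
orientation: [-3.14, -0.002, 2.121]
force: [-0.2, 0.6, -1.0]
grip_width: 0.032
grip_force: 20.0
```

```bash
python3 -c "
from h import *
go(.61,-.278,.126)"
```

```text
t 6.7 at [ 0.6099 -0.2788  0.2914] rpy [-1.7993e+02 -1.1000e-01  1.2152e+02] w 0.032 gf 20.0 F [-0.2  0.6 -1. ]
units (current axes) [0.008 0.017 4.134] (target axes) [0.016 0.012 4.134] turn [-0.014 -0.022 -0.016]
```

>>> jog_arm(series=[[[0, 0, 0.3, 0, 0, 0, -1], [0, 0, 0.6, 0, 0, 0, -1], [0, 0, 0.7, 0, 0, 0, -1], [0, 0, 0.7, 0, 0, 0, -1], [0, 0, 0.7, 0, 0, 0, -1], [0, 0, 0.5, 0, 0, 0, -1], [0, 0, 0.3, 0, 0, 0, -1], [0, 0, 0.15, 0, 0, 0, -1], [0, 0, 0.1, 0, 0, 0, -1], [0, 0, 0.05, 0, 0, 0, -1], [0, 0, 0, 0, 0, 0, -1], [0, 0, 0, 0, 0, 0, -1]]])

```text
clock: 7.9
tool_pos: [0.6103, -0.2778, 0.1298]
orientation: [3.141, 0.001, 2.122]
force: [-0.3, -0.8, -1.7]
grip_width: 0.0313
grip_force: 20.0
```

```bash
python3 -c "
from h import *
go(.61,-.278,.125)"
```

```text
t 7.9 at [ 0.6103 -0.2778  0.1298] rpy [1.7997e+02 5.0000e-02 1.2158e+02] w 0.0313 gf 20.0 F [-0.3 -0.8 -1.7]
units (current axes) [-0.    -0.009  0.119] (target axes) [-0.001 -0.009  0.119] turn [ 0.006  0.01  -0.004]
```

>>> jog_arm(series=[[[0, 0, 0.05, 0, 0, 0, -1], [0, 0, 0.04, 0, 0, 0, -1], [0, 0, 0.02, 0, 0, 0, -1], [0, 0, 0, 0, 0, 0, -1]]])

```text
clock: 8.3
tool_pos: [0.6103, -0.2778, 0.1254]
orientation: [3.141, 0.001, 2.122]
force: [-0.3, 0.9, 4.7]
grip_width: 0.0317
grip_force: 20.0
```

>>> jog_arm(series=[[[0, 0, 0, 0, 0, 0, 0], [0, 0, 0, 0, 0, 0, 0.3], [0, 0, 0, 0, 0, 0, 0.3], [0, 0, 0, 0, 0, 0, 0.3], [0, 0, 0, 0, 0, 0, 0.3], [0, 0, -0.3, 0, 0, 0, 0.3], [0, 0, -0.6, 0, 0, 0, 0.3], [0, 0, -0.8, 0, 0, 0, 0.3], [0, 0, -0.8, 0, 0, 0, 0.3], [0, 0, -0.8, 0, 0, 0, 0.3], [0, 0, -0.3, 0, 0, 0, 0.3], [0, 0, 0, 0, 0, 0, 0.3]]])

```text
clock: 9.5
tool_pos: [0.6104, -0.2779, 0.2709]
orientation: [3.14, 0.003, 2.122]
force: [0.4, -0.2, -1.2]
grip_width: 0.0601
grip_force: 0.0
```

```bash
python3 -c "
from h import *
a,d=camera('side'); np.savez('side1.npz',a=a,d=d); cv2.imwrite('pics/side1.png',a)
go(.531,.048,.27)"
```

```text
t 9.6 at [ 0.6101 -0.2777  0.2688] rpy [1.7998e+02 4.0000e-02 1.2159e+02] w 0.0605 gf 0.0 F [-0.5  0.8 -1.2]
units (current axes) [ 7.973  2.581 -0.034] (target axes) [ 7.972  2.583 -0.03 ] turn [ 0.004  0.008 -0.002]
```

View pics/side1.png

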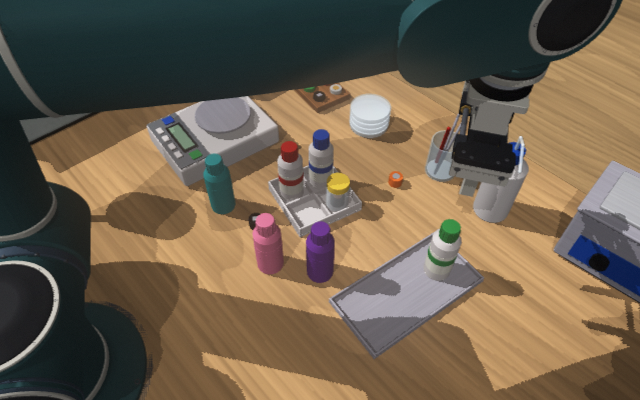

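The picture shows green standing upright in the tray at (441,250), with everything else as it was. Next is red.

>>> jog_arm(series=[[[0.35, 0.113, 0, 0, 0, 0, 0.3], [0.65, 0.21, 0, 0, 0, 0, 0.3], [0.8, 0.259, 0, 0, 0, 0, 0.3], [0.8, 0.259, 0, 0, 0, 0, 0.3], [0.8, 0.259, 0, 0, 0, 0, 0.3], [0.8, 0.259, 0, 0, 0, 0, 0.3], [0.8, 0.259, 0, 0, 0, 0, 0.3], [0.8, 0.259, 0, 0, 0, 0, 0.3], [0.8, 0.259, 0, 0, 0, 0, 0.3], [0.8, 0.259, 0, 0, 0, 0, 0.3], [0.4, 0.13, 0, 0, 0, 0, 0.3], [0.17, 0.055, 0, 0, 0, 0, 0.3]]])

```text
clock: 10.75
tool_pos: [0.5298, 0.0498, 0.2672]
orientation: [-3.14, -0.001, 2.124]
force: [-0.2, 0.2, -0.3]
grip_width: 0.0603
grip_force: 0.0
```

>>> jog_arm(series=[[[0, 0, 0.2, 0, 0, 0, 0.3], [0, 0, 0.6, 0, 0, 0, 0.3], [0, 0, 0.8, 0, 0, 0, 0.3], [0, 0, 0.7, 0, 0, 0, 0.3], [0, 0, 0.3, 0, 0, 0, 0.3], [0, 0, 0.1, 0, 0, 0, 0.3], [0, 0, 0, 0, 0, 0, 0.3]]])

```text
clock: 11.45
tool_pos: [0.5311, 0.0476, 0.1608]
orientation: [-3.141, -0.0, 2.122]
force: [-0.5, 0.4, 0.1]
grip_width: 0.0607
grip_force: 0.0
```

```bash
python3 -c "
from h import *
go(.531,.048,.1245)"
```

```text
t 11.4 at [0.5311 0.0476 0.1608] rpy [-179.99   -0.    121.56] w 0.0607 gf 0.0 F [-0.5  0.4  0.1]
units (current axes) [0.01  0.004 0.908] (target axes) [0.01  0.003 0.908] turn [-0.002 -0.    -0.008]
```

>>> jog_arm(series=[[[0.01, 0, 0.4, 0, 0, 0, 0.3], [0, 0, 0.35, 0, 0, 0, 0.3], [0, 0, 0.15, 0, 0, 0, 0.3], [0, 0, 0, 0, 0, 0, -1], [0, 0, 0, 0, 0, 0, -1], [0, 0, 0, 0, 0, 0, -1], [0, 0, 0, 0, 0, 0, -1], [0, 0, 0, 0, 0, 0, -1], [0, 0, 0, 0, 0, 0, -1], [0, 0, 0, 0, 0, 0, -1]]])

```text
clock: 12.45
tool_pos: [0.531, 0.0483, 0.1251]
orientation: [3.141, 0.0, 2.122]
force: [0.8, 1.7, 4.0]
grip_width: 0.0315
grip_force: 20.0
```

>>> jog_arm(series=[[[0, 0, -0.2, 0, 0, 0, -1], [0, 0, -0.5, 0, 0, 0, -1], [0, 0, -0.7, 0, 0, 0, -1], [0, 0, -0.8, 0, 0, 0, -1], [0, 0, -0.8, 0, 0, 0, -1], [0, 0, -0.7, 0, 0, 0, -1], [0, 0, -0.4, 0, 0, 0, -1], [0, 0, -0.1, 0, 0, 0, -1], [0, 0, 0, 0, 0, 0, -1]]])

```text
clock: 13.35
tool_pos: [0.5307, 0.0482, 0.2921]
orientation: [-3.141, -0.0, 2.122]
force: [0.0, -0.7, -2.0]
grip_width: 0.0318
grip_force: 20.0
```

```bash
python3 -c "
from h import *
go(.536,-.268,.29)"
```

```text
t 13.3 at [0.5307 0.0482 0.2921] rpy [-1.7997e+02 -1.0000e-02  1.2158e+02] w 0.0318 gf 20.0 F [ 0.  -0.7 -2. ]
units (current axes) [-6.804 -4.028  0.052] (target axes) [-6.803 -4.03   0.052] turn [-0.006 -0.002 -0.004]
```

>>> jog_arm(series=[[[-0.25, -0.148, 0, 0, 0, 0, -1], [-0.5, -0.296, 0, 0, 0, 0, -1], [-0.75, -0.444, 0, 0, 0, 0, -1], [-0.75, -0.444, 0, 0, 0, 0, -1], [-0.75, -0.444, 0, 0, 0, 0, -1], [-0.75, -0.444, 0, 0, 0, 0, -1], [-0.75, -0.444, 0, 0, 0, 0, -1], [-0.75, -0.444, 0, 0, 0, 0, -1], [-0.75, -0.444, 0, 0, 0, 0, -1], [-0.55, -0.326, 0, 0, 0, 0, -1], [-0.25, -0.148, 0, 0, 0, 0, -1], [0, 0, 0, 0, 0, 0, -1]]])

```text
clock: 14.55
tool_pos: [0.5355, -0.2691, 0.2912]
orientation: [-3.14, -0.002, 2.12]
force: [0.6, 0.9, -2.5]
grip_width: 0.0318
grip_force: 20.0
```

>>> jog_arm(series=[[[0, 0, 0.2, 0, 0, 0, -1], [0, 0, 0.6, 0, 0, 0, -1], [0, 0, 0.7, 0, 0, 0, -1], [0, 0, 0.7, 0, 0, 0, -1], [0, 0, 0.7, 0, 0, 0, -1], [0, 0, 0.5, 0, 0, 0, -1], [0, 0, 0.3, 0, 0, 0, -1], [0, 0, 0.15, 0, 0, 0, -1], [0, 0, 0.1, 0, 0, 0, -1], [0, 0, 0.05, 0, 0, 0, -1], [0, 0, 0, 0, 0, 0, -1], [0, 0, 0, 0, 0, 0, -1]]])

```text
clock: 15.75
tool_pos: [0.5363, -0.2679, 0.1333]
orientation: [3.141, 0.001, 2.122]
force: [-0.0, 0.0, -2.8]
grip_width: 0.0315
grip_force: 20.0
```

```bash
python3 -c "
from h import *
go(.536,-.268,.125)"
```

```text
t 15.8 at [ 0.5363 -0.2679  0.1333] rpy [1.7998e+02 4.0000e-02 1.2158e+02] w 0.0315 gf 20.0 F [-0.   0.  -2.8]
units (current axes) [ 0.002 -0.007  0.208] (target axes) [ 0.001 -0.007  0.208] turn [ 0.004  0.008 -0.004]
```

>>> jog_arm(series=[[[0, 0, 0.1, 0, 0, 0, -1], [0, 0, 0.06, 0, 0, 0, -1], [0, 0, 0.03, 0, 0, 0, -1], [0, 0, 0, 0, 0, 0, -1]]])

```text
clock: 16.15
tool_pos: [0.5361, -0.2678, 0.1251]
orientation: [3.142, 0.0, 2.122]
force: [0.2, 0.1, -0.9]
grip_width: 0.0313
grip_force: 20.0
```

>>> jog_arm(series=[[[0, 0, 0, 0, 0, 0, 0], [0, 0, 0, 0, 0, 0, 0.3], [0, 0, 0, 0, 0, 0, 0.3], [0, 0, 0, 0, 0, 0, 0.3], [0, 0, 0, 0, 0, 0, 0.3], [0, 0, -0.3, 0, 0, 0, 0.3], [0, 0, -0.6, 0, 0, 0, 0.3], [0, 0, -0.8, 0, 0, 0, 0.3], [0, 0, -0.8, 0, 0, 0, 0.3], [0, 0, -0.8, 0, 0, 0, 0.3], [0, 0, -0.3, 0, 0, 0, 0.3], [0, 0, 0, 0, 0, 0, 0.3]]])

```text
clock: 17.35
tool_pos: [0.5364, -0.268, 0.2712]
orientation: [3.14, 0.003, 2.122]
force: [-0.3, -0.3, -0.7]
grip_width: 0.0601
grip_force: 0.0
```

```bash
python3 -c "
from h import *
go(.598,.0315,.27)"
```

```text
t 17.4 at [ 0.5364 -0.268   0.2712] rpy [1.7991e+02 1.6000e-01 1.2159e+02] w 0.0601 gf 0.0 F [-0.3 -0.3 -0.7]
units (current axes) [5.572 5.233 0.023] (target axes) [5.571 5.234 0.03 ] turn [ 0.018  0.032 -0.002]
```

>>> jog_arm(series=[[[0.3, 0.282, 0, 0, 0, 0, 0.3], [0.5, 0.47, 0, 0, 0, 0, 0.3], [0.65, 0.6105, 0, 0, 0, 0, 0.3], [0.65, 0.6105, 0, 0, 0, 0, 0.3], [0.65, 0.6105, 0, 0, 0, 0, 0.3], [0.65, 0.6105, 0, 0, 0, 0, 0.3], [0.65, 0.6105, 0, 0, 0, 0, 0.3], [0.65, 0.6105, 0, 0, 0, 0, 0.3], [0.5, 0.47, 0, 0, 0, 0, 0.3], [0.25, 0.235, 0, 0, 0, 0, 0.3], [0.12, 0.113, 0, 0, 0, 0, 0.3], [0, 0, 0, 0, 0, 0, 0.3]]])

```text
clock: 18.55
tool_pos: [0.5975, 0.0319, 0.2683]
orientation: [-3.141, -0.0, 2.123]
force: [-0.4, 0.4, -0.5]
grip_width: 0.0603
grip_force: 0.0
```

>>> jog_arm(series=[[[0, 0, 0.2, 0, 0, 0, 0.3], [0, 0, 0.6, 0, 0, 0, 0.3], [0, 0, 0.8, 0, 0, 0, 0.3], [0, 0, 0.8, 0, 0, 0, 0.3], [0, 0, 0.3, 0, 0, 0, 0.3], [0, 0, 0.1, 0, 0, 0, 0.3], [0, 0, 0, 0, 0, 0, 0.3]]])

```text
clock: 19.25
tool_pos: [0.5979, 0.0312, 0.1577]
orientation: [3.141, 0.0, 2.122]
force: [-0.5, -1.2, 0.3]
grip_width: 0.0603
grip_force: 0.0
```

```bash
python3 -c "
from h import *
go(.598,.0315,.1245)"
```

```text
t 19.2 at [0.5979 0.0312 0.1577] rpy [1.7998e+02 2.0000e-02 1.2156e+02] w 0.0603 gf 0.0 F [-0.5 -1.2  0.3]
units (current axes) [0.004 0.006 0.83 ] (target axes) [0.004 0.006 0.83 ] turn [ 0.004  0.004 -0.008]
```

>>> jog_arm(series=[[[0, 0, 0.4, 0, 0, 0, 0.3], [0, 0, 0.3, 0, 0, 0, 0.3], [0, 0, 0.12, 0, 0, 0, 0.3], [0, 0, 0, 0, 0, 0, -1], [0, 0, 0, 0, 0, 0, -1], [0, 0, 0, 0, 0, 0, -1], [0, 0, 0, 0, 0, 0, -1], [0, 0, 0, 0, 0, 0, -1], [0, 0, 0, 0, 0, 0, -1], [0, 0, 0, 0, 0, 0, -1]]])

```text
clock: 20.25
tool_pos: [0.5978, 0.0317, 0.1246]
orientation: [3.141, 0.0, 2.122]
force: [0.6, 0.2, 4.3]
grip_width: 0.0313
grip_force: 20.0
```

>>> jog_arm(series=[[[0, 0, -0.2, 0, 0, 0, -1], [0, 0, -0.5, 0, 0, 0, -1], [0, 0, -0.7, 0, 0, 0, -1], [0, 0, -0.8, 0, 0, 0, -1], [0, 0, -0.8, 0, 0, 0, -1], [0, 0, -0.7, 0, 0, 0, -1], [0, 0, -0.4, 0, 0, 0, -1], [0, 0, -0.1, 0, 0, 0, -1], [0, 0, 0, 0, 0, 0, -1]]])

```text
clock: 21.15
tool_pos: [0.5976, 0.0316, 0.2917]
orientation: [-3.141, -0.0, 2.122]
force: [-0.8, 0.5, -2.0]
grip_width: 0.0314
grip_force: 20.0
```

```bash
python3 -c "
from h import *
go(.462,-.258,.29)"
```

```text
t 21.1 at [0.5976 0.0316 0.2917] rpy [-1.7998e+02 -1.0000e-02  1.2159e+02] w 0.0314 gf 20.0 F [-0.8  0.5 -2. ]
units (current axes) [-4.392 -6.681  0.044] (target axes) [-4.391 -6.682  0.043] turn [-0.004 -0.002 -0.002]
```

>>> jog_arm(series=[[[-0.164, -0.25, 0, 0, 0, 0, -1], [-0.329, -0.5, 0, 0, 0, 0, -1], [-0.46, -0.7, 0, 0, 0, 0, -1], [-0.46, -0.7, 0, 0, 0, 0, -1], [-0.46, -0.7, 0, 0, 0, 0, -1], [-0.46, -0.7, 0, 0, 0, 0, -1], [-0.46, -0.7, 0, 0, 0, 0, -1], [-0.46, -0.7, 0, 0, 0, 0, -1], [-0.46, -0.7, 0, 0, 0, 0, -1], [-0.427, -0.65, 0, 0, 0, 0, -1], [-0.25, -0.38, 0, 0, 0, 0, -1], [0, 0, 0, 0, 0, 0, -1]]])

```text
clock: 22.35
tool_pos: [0.4604, -0.2598, 0.2908]
orientation: [-3.14, -0.001, 2.119]
force: [0.2, 0.6, -2.0]
grip_width: 0.0317
grip_force: 20.0
```

>>> jog_arm(series=[[[0, 0, 0.2, 0, 0, 0, -1], [0, 0, 0.6, 0, 0, 0, -1], [0, 0, 0.7, 0, 0, 0, -1], [0, 0, 0.7, 0, 0, 0, -1], [0, 0, 0.7, 0, 0, 0, -1], [0, 0, 0.5, 0, 0, 0, -1], [0, 0, 0.3, 0, 0, 0, -1], [0, 0, 0.15, 0, 0, 0, -1], [0, 0, 0.1, 0, 0, 0, -1], [0, 0, 0.05, 0, 0, 0, -1], [0, 0, 0, 0, 0, 0, -1], [0, 0, 0, 0, 0, 0, -1]]])

```text
clock: 23.55
tool_pos: [0.4623, -0.258, 0.1329]
orientation: [3.141, 0.001, 2.122]
force: [0.2, -0.5, -2.3]
grip_width: 0.0316
grip_force: 20.0
```

```bash
python3 -c "
from h import *
go(.462,-.258,.125)"
```

```text
t 23.6 at [ 0.4623 -0.258   0.1329] rpy [1.7998e+02 5.0000e-02 1.2158e+02] w 0.0316 gf 20.0 F [ 0.2 -0.5 -2.3]
units (current axes) [ 0.004 -0.005  0.197] (target axes) [ 0.004 -0.005  0.197] turn [ 0.004  0.01  -0.004]
```

>>> jog_arm(series=[[[0, 0, 0.1, 0, 0, 0, -1], [0, 0, 0.06, 0, 0, 0, -1], [0, 0, 0.03, 0, 0, 0, -1], [0, 0, 0, 0, 0, 0, -1]]])

```text
clock: 23.95
tool_pos: [0.4621, -0.2579, 0.1247]
orientation: [3.142, 0.0, 2.122]
force: [-0.1, -0.3, -0.9]
grip_width: 0.0315
grip_force: 20.0
```

>>> jog_arm(series=[[[0, 0, 0, 0, 0, 0, 0], [0, 0, 0, 0, 0, 0, 0.3], [0, 0, 0, 0, 0, 0, 0.3], [0, 0, 0, 0, 0, 0, 0.3], [0, 0, 0, 0, 0, 0, 0.3], [0, 0, -0.3, 0, 0, 0, 0.3], [0, 0, -0.6, 0, 0, 0, 0.3], [0, 0, -0.8, 0, 0, 0, 0.3], [0, 0, -0.8, 0, 0, 0, 0.3], [0, 0, -0.8, 0, 0, 0, 0.3], [0, 0, -0.3, 0, 0, 0, 0.3], [0, 0, 0, 0, 0, 0, 0.3]]])

```text
clock: 25.15
tool_pos: [0.4624, -0.2581, 0.2707]
orientation: [3.14, 0.003, 2.122]
force: [0.9, 0.7, 0.1]
grip_width: 0.0606
grip_force: 0.0
```

```bash
python3 -c "
from h import *
a,d=camera('side'); cv2.imwrite('pics/side2.png',a)
print(capz('side',a,d,'yellow',(.5,.7,-.1,.1)))
go(.583,-.036,.27)"
```

```text
[(array([338., 183.]), np.int32(414), array([ 0.583 , -0.0377,  0.0728]), array([ 0.5835, -0.0373,  0.0736]), 0.0744)]
t 25.2 at [ 0.4621 -0.2579  0.2687] rpy [1.7999e+02 3.0000e-02 1.2159e+02] w 0.0605 gf 0.0 F [-0.4  0.7 -0.5]
units (current axes) [ 3.143  5.481 -0.034] (target axes) [ 3.141  5.482 -0.033] turn [ 0.002  0.006 -0.002]
```

View pics/side2.png

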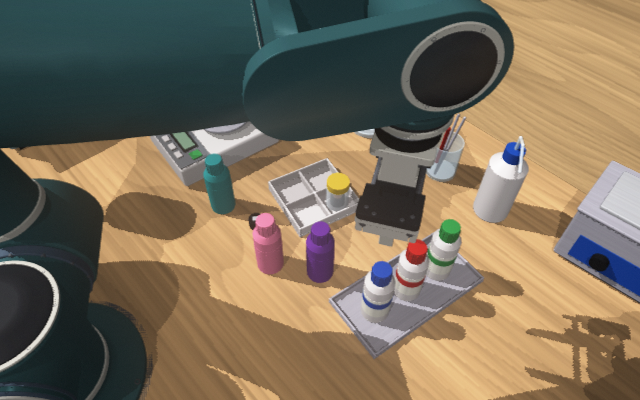

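All three bottles stand upright in the tray: blue (378,290), red (410,270), green (445,245). The jar is alone in the caddy at (338,190), so I'll fetch it.

>>> jog_arm(series=[[[0.172, 0.3, 0, 0, 0, 0, 0.75], [0.315, 0.55, 0, 0, 0, 0, 0.75], [0.401, 0.7, 0, 0, 0, 0, 0.75], [0.401, 0.7, 0, 0, 0, 0, 0.75], [0.401, 0.7, 0, 0, 0, 0, 0.75], [0.401, 0.7, 0, 0, 0, 0, 0.75], [0.401, 0.7, 0, 0, 0, 0, 0.75], [0.344, 0.6, 0, 0, 0, 0, 0.75], [0.2, 0.35, 0, 0, 0, 0, 0.75], [0.103, 0.18, 0, 0, 0, 0, 0.75], [0, 0, 0, 0, 0, 0, 0.75]]])

```text
clock: 26.3
tool_pos: [0.583, -0.0356, 0.2679]
orientation: [-3.141, -0.001, 2.123]
force: [-0.0, -0.7, -0.3]
grip_width: 0.0813
grip_force: 0.0
```

>>> jog_arm(series=[[[0, 0, 0.3, 0, 0, 0, 0.75], [0, 0, 0.7, 0, 0, 0, 0.75], [0, 0, 0.8, 0, 0, 0, 0.75], [0, 0, 0.8, 0, 0, 0, 0.75], [0, 0, 0.7, 0, 0, 0, 0.75], [0, 0, 0.4, 0, 0, 0, 0.75], [0, 0, 0.2, 0, 0, 0, 0.75], [0, 0, 0, 0, 0, 0, 0.75]]])

```text
clock: 27.1
tool_pos: [0.5827, -0.0365, 0.1122]
orientation: [-3.141, -0.0, 2.122]
force: [0.2, 0.3, -1.0]
grip_width: 0.0813
grip_force: 0.0
```

```bash
python3 -c "
from h import *
go(.583,-.036,.047)"
```

```text
t 27.1 at [ 0.5827 -0.0365  0.1122] rpy [-1.7997e+02 -2.0000e-02  1.2156e+02] w 0.0813 gf 0.0 F [ 0.2  0.3 -1. ]
units (current axes) [0.006 0.014 1.63 ] (target axes) [0.007 0.013 1.63 ] turn [-0.006 -0.004 -0.008]
```

>>> jog_arm(series=[[[0, 0.01, 0.5, 0, 0, 0, 0.75], [0, 0, 0.5, 0, 0, 0, 0.75], [0, 0, 0.4, 0, 0, 0, 0.75], [0, 0, 0.2, 0, 0, 0, 0.75], [0, 0, 0, 0, 0, 0, 0.75], [0, 0, 0, 0, 0, 0, -1], [0, 0, 0, 0, 0, 0, -1], [0, 0, 0, 0, 0, 0, -1], [0, 0, 0, 0, 0, 0, -1], [0, 0, 0, 0, 0, 0, -1], [0, 0, 0, 0, 0, 0, -1], [0, 0, 0, 0, 0, 0, -1]]], squeeze=20)

```text
clock: 28.3
tool_pos: [0.5835, -0.0359, 0.0489]
orientation: [3.141, 0.0, 2.122]
force: [0.6, -0.1, 2.8]
grip_width: 0.0454
grip_force: 20.0
```

>>> jog_arm(series=[[[0, 0, 0, 0, 0, 0, -1], [0, 0, 0, 0, 0, 0, -1], [0, 0, -0.2, 0, 0, 0, -1], [0, 0, -0.5, 0, 0, 0, -1], [0, 0, -0.7, 0, 0, 0, -1], [0, 0, -0.8, 0, 0, 0, -1], [0, 0, -0.8, 0, 0, 0, -1], [0, 0, -0.7, 0, 0, 0, -1], [0, 0, -0.5, 0, 0, 0, -1], [0, 0, -0.2, 0, 0, 0, -1], [0, 0, 0, 0, 0, 0, -1]]])

```text
clock: 29.4
tool_pos: [0.5835, -0.0359, 0.2254]
orientation: [3.141, 0.001, 2.122]
force: [-0.2, 1.1, -2.1]
grip_width: 0.0455
grip_force: 20.0
```

```bash
python3 -c "
from h import *
go(.5325,.284,.22)"
```

```text
t 29.4 at [ 0.5835 -0.0359  0.2254] rpy [1.7995e+02 4.0000e-02 1.2159e+02] w 0.0455 gf 20.0 F [-0.2  1.1 -2.1]
units (current axes) [7.481 3.103 0.132] (target axes) [7.48  3.105 0.135] turn [ 0.01   0.008 -0.002]
```

>>> jog_arm(series=[[[0.3, 0.124, 0, 0, 0, 0, -1], [0.6, 0.249, 0, 0, 0, 0, -1], [0.75, 0.311, 0, 0, 0, 0, -1], [0.75, 0.311, 0, 0, 0, 0, -1], [0.75, 0.311, 0, 0, 0, 0, -1], [0.75, 0.311, 0, 0, 0, 0, -1], [0.75, 0.311, 0, 0, 0, 0, -1], [0.75, 0.311, 0, 0, 0, 0, -1], [0.75, 0.311, 0, 0, 0, 0, -1], [0.75, 0.311, 0, 0, 0, 0, -1], [0.4, 0.166, 0, 0, 0, 0, -1], [0.18, 0.075, 0, 0, 0, 0, -1]]])

```text
clock: 30.6
tool_pos: [0.5314, 0.2854, 0.2234]
orientation: [-3.14, -0.0, 2.124]
force: [-0.0, 0.3, -2.6]
grip_width: 0.0456
grip_force: 20.0
```

>>> jog_arm(series=[[[0, 0, 0, 0, 0, 0, -1], [0, 0, 0.2, 0, 0, 0, -1], [0, 0, 0.5, 0, 0, 0, -1], [0, 0, 0.6, 0, 0, 0, -1], [0, 0, 0.5, 0, 0, 0, -1], [0, 0, 0.3, 0, 0, 0, -1], [0, 0, 0.15, 0, 0, 0, -1], [0, 0, 0.05, 0, 0, 0, -1], [0, 0, 0, 0, 0, 0, -1], [0, 0, 0, 0, 0, 0, -1]]])

```text
clock: 31.6
tool_pos: [0.5327, 0.284, 0.1336]
orientation: [3.14, 0.0, 2.122]
force: [-0.5, -0.1, -1.4]
grip_width: 0.0455
grip_force: 20.0
```

```bash
python3 -c "
from h import *
a,d=camera('top'); cv2.imwrite('pics/top3.png',a)
print(capz('top',a,d,'yellow',(.4,.7,.2,.4)))
go(.5325,.284,.1195)"
```

```text
[(array([138., 187.]), np.int32(232), array([0.542 , 0.2715, 0.1682]), array([0.5385, 0.2645, 0.1969]), 0.1629), (array([123., 188.]), np.int32(85), array([0.5265, 0.2557, 0.2378]), array([0.5283, 0.2556, 0.2377]), 0.2377)]
t 31.6 at [0.5326 0.2841 0.1335] rpy [1.7993e+02 1.0000e-02 1.2159e+02] w 0.0457 gf 20.0 F [-1.1  0.8 -2. ]
units (current axes) [-0.001 -0.004  0.351] (target axes) [-0.001 -0.003  0.351] turn [ 0.014  0.002 -0.002]
```

>>> jog_arm(series=[[[0, 0, 0.17, 0, 0, 0, -1], [0, 0, 0.1, 0, 0, 0, -1], [0, 0, 0.05, 0, 0, 0, -1], [0, 0, 0.02, 0, 0, 0, -1], [0, 0, 0, 0, 0, 0, -1]]])

```text
clock: 32.15
tool_pos: [0.5322, 0.2839, 0.1198]
orientation: [-3.141, 0.0, 2.122]
force: [-5.3, -2.6, 7.8]
grip_width: 0.0456
grip_force: 20.0
```

>>> jog_arm(series=[[[0, 0, 0, 0, 0, 0, 0.1], [0, 0, 0, 0, 0, 0, 0.5], [0, 0, 0, 0, 0, 0, 0.75], [0, 0, 0, 0, 0, 0, 0.75], [0, 0, 0, 0, 0, 0, 0.75], [0, 0, -0.3, 0, 0, 0, 0.75], [0, 0, -0.6, 0, 0, 0, 0.75], [0, 0, -0.9, 0, 0, 0, 0.75], [0, 0, -0.9, 0, 0, 0, 0.75], [0, 0, -0.7, 0, 0, 0, 0.75], [0, 0, -0.4, 0, 0, 0, 0.3], [0, 0, 0, 0, 0, 0, 0.3]]])

```text
clock: 33.35
tool_pos: [0.5328, 0.2842, 0.2736]
orientation: [3.138, 0.0, 2.122]
force: [1.2, -0.1, 0.0]
grip_width: 0.0697
grip_force: 0.0
```

```bash
python3 -c "
from h import *
go(.462,-.258,.27)"
```

```text
t 33.4 at [0.5328 0.2842 0.2736] rpy [1.7980e+02 2.0000e-02 1.2158e+02] w 0.0697 gf 0.0 F [ 1.2 -0.1  0. ]
units (current axes) [-10.62   -8.607   0.064] (target axes) [-10.618  -8.61    0.09 ] turn [ 0.04   0.004 -0.004]
```

>>> jog_arm(series=[[[-0.3, -0.243, 0, 0, 0, 0, 0.3], [-0.75, -0.608, 0, 0, 0, 0, 0.3], [-0.75, -0.608, 0, 0, 0, 0, 0.3], [-0.75, -0.608, 0, 0, 0, 0, 0.3], [-0.75, -0.608, 0, 0, 0, 0, 0.3], [-0.75, -0.608, 0, 0, 0, 0, 0.3], [-0.75, -0.608, 0, 0, 0, 0, 0.3], [-0.75, -0.608, 0, 0, 0, 0, 0.3]]])

```text
clock: 34.15
tool_pos: [0.4939, -0.0014, 0.2691]
orientation: [-3.14, -0.001, 2.122]
force: [1.2, -0.0, -0.1]
grip_width: 0.06
grip_force: 0.0
```

>>> jog_arm(series=[[[-0.75, -0.608, 0, 0, 0, 0, 0.3], [-0.75, -0.608, 0, 0, 0, 0, 0.3], [-0.75, -0.608, 0, 0, 0, 0, 0.3], [-0.75, -0.608, 0, 0, 0, 0, 0.3], [-0.75, -0.608, 0, 0, 0, 0, 0.3], [-0.75, -0.608, 0, 0, 0, 0, 0.3], [-0.4, -0.324, 0, 0, 0, 0, 0.3], [-0.17, -0.138, 0, 0, 0, 0, 0.3], [0, 0, 0, 0, 0, 0, 0.3]]])

```text
clock: 35.05
tool_pos: [0.4607, -0.2588, 0.2697]
orientation: [-3.141, -0.002, 2.121]
force: [1.0, -0.2, -0.2]
grip_width: 0.0604
grip_force: 0.0
```

```bash
python3 -c "
from h import *
a,d=camera('top'); cv2.imwrite('pics/top4.png',a)
print(capz('top',a,d,'yellow',(.4,.7,.2,.4)))
go(.462,-.258,.1245)"
```

```text
[(array([136., 194.]), np.int32(648), array([0.5318, 0.2843, 0.1465]), array([0.5315, 0.2849, 0.147 ]), 0.1479)]
t 35.1 at [ 0.461  -0.258   0.2701] rpy [-1.7997e+02 -8.0000e-02  1.2155e+02] w 0.0604 gf 0.0 F [-0.  -0.7  0.3]
units (current axes) [-0.017  0.023  3.639] (target axes) [-0.012  0.021  3.639] turn [-0.006 -0.016 -0.01 ]
```

View pics/top4.png

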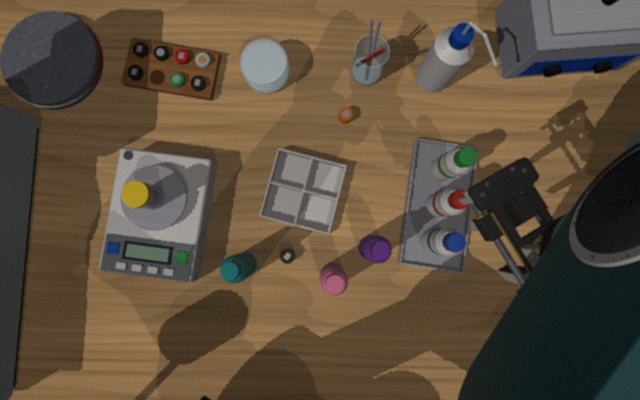

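The jar stands upright on the pan (lid at (136,194)), within 1 mm of the pan centre as measured in the same view. Now blue goes back.

>>> jog_arm(series=[[[-0.01, 0.02, 0.3, 0, 0, 0, 0.3], [0, 0, 0.6, 0, 0, 0, 0.3], [0, 0, 0.8, 0, 0, 0, 0.3], [0, 0, 0.8, 0, 0, 0, 0.3], [0, 0, 0.6, 0, 0, 0, 0.3], [0, 0, 0.35, 0, 0, 0, 0.3], [0, 0, 0.14, 0, 0, 0, 0.3], [0, 0, 0.02, 0, 0, 0, 0.3], [0, 0, 0, 0, 0, 0, -1], [0, 0, 0, 0, 0, 0, -1], [0, 0, 0, 0, 0, 0, -1], [0, 0, 0, 0, 0, 0, -1]]])

```text
clock: 36.3
tool_pos: [0.4625, -0.2583, 0.1272]
orientation: [3.141, 0.001, 2.122]
force: [0.6, -0.0, -0.1]
grip_width: 0.0329
grip_force: 0.2
```

>>> jog_arm(series=[[[0, 0, 0, 0, 0, 0, -1], [0, 0, 0, 0, 0, 0, -1], [0, 0, 0, 0, 0, 0, -1], [0, 0, -0.2, 0, 0, 0, -1], [0, 0, -0.5, 0, 0, 0, -1], [0, 0, -0.7, 0, 0, 0, -1], [0, 0, -0.8, 0, 0, 0, -1], [0, 0, -0.8, 0, 0, 0, -1], [0, 0, -0.7, 0, 0, 0, -1], [0, 0, -0.4, 0, 0, 0, -1], [0, 0, -0.1, 0, 0, 0, -1], [0, 0, 0, 0, 0, 0, -1]]])

```text
clock: 37.5
tool_pos: [0.4623, -0.2582, 0.2941]
orientation: [-3.141, -0.0, 2.122]
force: [0.1, -0.0, -1.8]
grip_width: 0.0319
grip_force: 20.0
```

```bash
python3 -c "
from h import *
go(.598,.0315,.29)"
```

```text
t 37.5 at [ 0.4623 -0.2582  0.2941] rpy [-1.7998e+02 -2.0000e-02  1.2159e+02] w 0.0319 gf 20.0 F [ 0.1 -0.  -1.8]
units (current axes) [4.393 6.683 0.103] (target axes) [4.391 6.684 0.102] turn [-0.004 -0.004 -0.002]
```

>>> jog_arm(series=[[[0.164, 0.25, 0, 0, 0, 0, -1], [0.329, 0.5, 0, 0, 0, 0, -1], [0.46, 0.7, 0, 0, 0, 0, -1], [0.46, 0.7, 0, 0, 0, 0, -1], [0.46, 0.7, 0, 0, 0, 0, -1], [0.46, 0.7, 0, 0, 0, 0, -1], [0.46, 0.7, 0, 0, 0, 0, -1], [0.46, 0.7, 0, 0, 0, 0, -1], [0.46, 0.7, 0, 0, 0, 0, -1], [0.427, 0.65, 0, 0, 0, 0, -1], [0.25, 0.38, 0, 0, 0, 0, -1], [0, 0, 0, 0, 0, 0, -1]]])

```text
clock: 38.7
tool_pos: [0.5982, 0.0335, 0.2931]
orientation: [-3.14, -0.001, 2.124]
force: [-0.0, -0.8, -2.3]
grip_width: 0.0317
grip_force: 20.0
```

>>> jog_arm(series=[[[0, 0, 0.2, 0, 0, 0, -1], [0, 0, 0.6, 0, 0, 0, -1], [0, 0, 0.7, 0, 0, 0, -1], [0, 0, 0.7, 0, 0, 0, -1], [0, 0, 0.7, 0, 0, 0, -1], [0, 0, 0.5, 0, 0, 0, -1], [0, 0, 0.3, 0, 0, 0, -1], [0, 0, 0.15, 0, 0, 0, -1], [0, 0, 0.1, 0, 0, 0, -1], [0, 0, 0.05, 0, 0, 0, -1], [0, 0, 0, 0, 0, 0, -1], [0, 0, 0, 0, 0, 0, -1]]])

```text
clock: 39.9
tool_pos: [0.5982, 0.0313, 0.1353]
orientation: [3.141, 0.0, 2.122]
force: [-0.0, -0.2, -1.3]
grip_width: 0.0314
grip_force: 20.0
```

```bash
python3 -c "
from h import *
go(.598,.0315,.1262)"
```

```text
t 39.9 at [0.5982 0.0313 0.1353] rpy [1.7996e+02 3.0000e-02 1.2159e+02] w 0.0314 gf 20.0 F [-0.  -0.2 -1.3]
units (current axes) [ 0.007 -0.003  0.228] (target axes) [ 0.007 -0.003  0.228] turn [ 0.008  0.006 -0.002]
```

>>> jog_arm(series=[[[0, 0, 0.1, 0, 0, 0, -1], [0, 0, 0.07, 0, 0, 0, -1], [0, 0, 0.04, 0, 0, 0, -1], [0, 0, 0.01, 0, 0, 0, -1], [0, 0, 0, 0, 0, 0, -1]]])

```text
clock: 40.4
tool_pos: [0.5985, 0.0314, 0.1269]
orientation: [3.14, 0.001, 2.122]
force: [-1.3, -0.1, 7.0]
grip_width: 0.0316
grip_force: 20.0
```

>>> jog_arm(series=[[[0, 0, 0, 0, 0, 0, 0], [0, 0, 0, 0, 0, 0, 0.3], [0, 0, 0, 0, 0, 0, 0.3], [0, 0, 0, 0, 0, 0, 0.3], [0, 0, 0, 0, 0, 0, 0.3], [0, 0, -0.3, 0, 0, 0, 0.3], [0, 0, -0.6, 0, 0, 0, 0.3], [0, 0, -0.8, 0, 0, 0, 0.3], [0, 0, -0.8, 0, 0, 0, 0.3], [0, 0, -0.8, 0, 0, 0, 0.3], [0, 0, -0.3, 0, 0, 0, 0.3], [0, 0, 0, 0, 0, 0, 0.3]]])

```text
clock: 41.6
tool_pos: [0.5985, 0.0314, 0.272]
orientation: [3.139, 0.002, 2.122]
force: [-0.5, -1.0, -0.2]
grip_width: 0.0605
grip_force: 0.0
```

```bash
python3 -c "
from h import *
go(.536,-.268,.27)"
```

```text
t 41.6 at [0.5985 0.0314 0.272 ] rpy [1.7985e+02 9.0000e-02 1.2159e+02] w 0.0605 gf 0.0 F [-0.5 -1.  -0.2]
units (current axes) [-5.557 -5.25   0.045] (target axes) [-5.556 -5.251  0.05 ] turn [ 0.03   0.018 -0.002]
```

Next, red.

>>> jog_arm(series=[[[-0.3, -0.283, 0, 0, 0, 0, 0.3], [-0.5, -0.472, 0, 0, 0, 0, 0.3], [-0.65, -0.614, 0, 0, 0, 0, 0.3], [-0.65, -0.614, 0, 0, 0, 0, 0.3], [-0.65, -0.614, 0, 0, 0, 0, 0.3], [-0.65, -0.614, 0, 0, 0, 0, 0.3], [-0.65, -0.614, 0, 0, 0, 0, 0.3], [-0.65, -0.614, 0, 0, 0, 0, 0.3], [-0.5, -0.472, 0, 0, 0, 0, 0.3], [-0.25, -0.236, 0, 0, 0, 0, 0.3], [-0.11, -0.104, 0, 0, 0, 0, 0.3], [0, 0, 0, 0, 0, 0, 0.3]]])

```text
clock: 42.8
tool_pos: [0.5353, -0.2683, 0.2691]
orientation: [-3.141, -0.001, 2.122]
force: [-0.0, 0.4, -0.0]
grip_width: 0.06
grip_force: 0.0
```

>>> jog_arm(series=[[[0, 0, 0.3, 0, 0, 0, 0.3], [0, 0, 0.6, 0, 0, 0, 0.3], [0, 0, 0.8, 0, 0, 0, 0.3], [0, 0, 0.7, 0, 0, 0, 0.3], [0, 0, 0.4, 0, 0, 0, 0.3], [0, 0, 0.1, 0, 0, 0, 0.3], [0, 0, 0, 0, 0, 0, 0.3]]])

```text
clock: 43.5
tool_pos: [0.5357, -0.2677, 0.154]
orientation: [-3.142, -0.0, 2.123]
force: [-0.7, -0.8, -0.5]
grip_width: 0.0603
grip_force: 0.0
```

```bash
python3 -c "
from h import *
go(.536,-.268,.1250)"
```

```text
t 43.5 at [ 0.5357 -0.2677  0.154 ] rpy [-1.8000e+02 -1.0000e-02  1.2162e+02] w 0.0603 gf 0.0 F [-0.7 -0.8 -0.5]
units (current axes) [-0.009  0.002  0.724] (target axes) [-0.009  0.002  0.724] turn [-0.    -0.002  0.004]
```

>>> jog_arm(series=[[[0, 0, 0.35, 0, 0, 0, 0.3], [0, 0, 0.25, 0, 0, 0, 0.3], [0, 0, 0.1, 0, 0, 0, 0.3], [0, 0, 0, 0, 0, 0, -1], [0, 0, 0, 0, 0, 0, -1], [0, 0, 0, 0, 0, 0, -1], [0, 0, 0, 0, 0, 0, -1], [0, 0, 0, 0, 0, 0, -1], [0, 0, 0, 0, 0, 0, -1], [0, 0, 0, 0, 0, 0, -1]]])

```text
clock: 44.5
tool_pos: [0.5357, -0.2682, 0.1262]
orientation: [3.141, 0.0, 2.122]
force: [1.1, 0.2, 3.9]
grip_width: 0.0318
grip_force: 20.0
```

>>> jog_arm(series=[[[0, 0, -0.2, 0, 0, 0, -1], [0, 0, -0.5, 0, 0, 0, -1], [0, 0, -0.7, 0, 0, 0, -1], [0, 0, -0.8, 0, 0, 0, -1], [0, 0, -0.8, 0, 0, 0, -1], [0, 0, -0.7, 0, 0, 0, -1], [0, 0, -0.4, 0, 0, 0, -1], [0, 0, -0.1, 0, 0, 0, -1], [0, 0, 0, 0, 0, 0, -1]]])

```text
clock: 45.4
tool_pos: [0.5355, -0.2681, 0.2933]
orientation: [-3.141, -0.0, 2.122]
force: [-0.3, 0.5, -2.0]
grip_width: 0.0315
grip_force: 20.0
```

```bash
python3 -c "
from h import *
go(.531,.048,.29)"
```

```text
t 45.4 at [ 0.5355 -0.2681  0.2933] rpy [-1.7999e+02 -2.0000e-02  1.2159e+02] w 0.0315 gf 20.0 F [-0.3  0.5 -2. ]
units (current axes) [6.792 4.043 0.085] (target axes) [6.791 4.045 0.083] turn [-0.002 -0.004 -0.002]
```

>>> jog_arm(series=[[[0.25, 0.149, 0, 0, 0, 0, -1], [0.5, 0.298, 0, 0, 0, 0, -1], [0.75, 0.446, 0, 0, 0, 0, -1], [0.75, 0.446, 0, 0, 0, 0, -1], [0.75, 0.446, 0, 0, 0, 0, -1], [0.75, 0.446, 0, 0, 0, 0, -1], [0.75, 0.446, 0, 0, 0, 0, -1], [0.75, 0.446, 0, 0, 0, 0, -1], [0.75, 0.446, 0, 0, 0, 0, -1], [0.55, 0.327, 0, 0, 0, 0, -1], [0.24, 0.148, 0, 0, 0, 0, -1], [0, 0, 0, 0, 0, 0, -1]]])

```text
clock: 46.6
tool_pos: [0.5307, 0.0492, 0.2928]
orientation: [-3.14, -0.001, 2.124]
force: [-0.2, -0.1, -2.0]
grip_width: 0.0316
grip_force: 20.0
```

>>> jog_arm(series=[[[0, 0, 0.2, 0, 0, 0, -1], [0, 0, 0.6, 0, 0, 0, -1], [0, 0, 0.7, 0, 0, 0, -1], [0, 0, 0.7, 0, 0, 0, -1], [0, 0, 0.7, 0, 0, 0, -1], [0, 0, 0.5, 0, 0, 0, -1], [0, 0, 0.3, 0, 0, 0, -1], [0, 0, 0.15, 0, 0, 0, -1], [0, 0, 0.1, 0, 0, 0, -1], [0, 0, 0.05, 0, 0, 0, -1], [0, 0, 0, 0, 0, 0, -1], [0, 0, 0, 0, 0, 0, -1]]])

```text
clock: 47.8
tool_pos: [0.5313, 0.048, 0.1345]
orientation: [3.141, 0.0, 2.122]
force: [1.0, 0.0, -1.4]
grip_width: 0.0317
grip_force: 20.0
```

```bash
python3 -c "
from h import *
go(.531,.048,.1255)"
```

```text
t 47.8 at [0.5313 0.048  0.1345] rpy [1.7996e+02 3.0000e-02 1.2159e+02] w 0.0317 gf 20.0 F [ 1.   0.  -1.4]
units (current axes) [ 0.005 -0.007  0.225] (target axes) [ 0.005 -0.007  0.225] turn [ 0.008  0.006 -0.002]
```

>>> jog_arm(series=[[[0, 0, 0.1, 0, 0, 0, -1], [0, 0, 0.07, 0, 0, 0, -1], [0, 0, 0.03, 0, 0, 0, -1], [0, 0, 0.01, 0, 0, 0, -1], [0, 0, 0, 0, 0, 0, -1]]])

```text
clock: 48.3
tool_pos: [0.5313, 0.048, 0.1261]
orientation: [3.141, 0.0, 2.122]
force: [-0.6, 0.1, 5.8]
grip_width: 0.0316
grip_force: 20.0
```

>>> jog_arm(series=[[[0, 0, 0, 0, 0, 0, 0], [0, 0, 0, 0, 0, 0, 0.3], [0, 0, 0, 0, 0, 0, 0.3], [0, 0, 0, 0, 0, 0, 0.3], [0, 0, 0, 0, 0, 0, 0.3], [0, 0, -0.3, 0, 0, 0, 0.3], [0, 0, -0.6, 0, 0, 0, 0.3], [0, 0, -0.8, 0, 0, 0, 0.3], [0, 0, -0.8, 0, 0, 0, 0.3], [0, 0, -0.8, 0, 0, 0, 0.3], [0, 0, -0.3, 0, 0, 0, 0.3], [0, 0, 0, 0, 0, 0, 0.3]]])

```text
clock: 49.5
tool_pos: [0.5315, 0.048, 0.2714]
orientation: [3.139, 0.001, 2.122]
force: [-0.3, -0.5, -0.8]
grip_width: 0.0601
grip_force: 0.0
```

```bash
python3 -c "
from h import *
go(.61,-.278,.27)"
```

```text
t 49.5 at [0.5315 0.048  0.2714] rpy [1.7985e+02 8.0000e-02 1.2159e+02] w 0.0601 gf 0.0 F [-0.3 -0.5 -0.8]
units (current axes) [-7.97  -2.599  0.041] (target axes) [-7.969 -2.6    0.036] turn [ 0.03   0.016 -0.002]
```

Now green.

>>> jog_arm(series=[[[-0.35, -0.114, 0, 0, 0, 0, 0.3], [-0.65, -0.212, 0, 0, 0, 0, 0.3], [-0.8, -0.261, 0, 0, 0, 0, 0.3], [-0.8, -0.261, 0, 0, 0, 0, 0.3], [-0.8, -0.261, 0, 0, 0, 0, 0.3], [-0.8, -0.261, 0, 0, 0, 0, 0.3], [-0.8, -0.261, 0, 0, 0, 0, 0.3], [-0.8, -0.261, 0, 0, 0, 0, 0.3], [-0.8, -0.261, 0, 0, 0, 0, 0.3], [-0.8, -0.261, 0, 0, 0, 0, 0.3], [-0.4, -0.13, 0, 0, 0, 0, 0.3], [-0.17, -0.056, 0, 0, 0, 0, 0.3]]])

```text
clock: 50.7
tool_pos: [0.6091, -0.2798, 0.2675]
orientation: [-3.14, -0.002, 2.121]
force: [0.2, 0.2, -0.6]
grip_width: 0.0604
grip_force: 0.0
```

>>> jog_arm(series=[[[0, 0, 0.3, 0, 0, 0, 0.3], [0, 0, 0.6, 0, 0, 0, 0.3], [0, 0, 0.8, 0, 0, 0, 0.3], [0, 0, 0.7, 0, 0, 0, 0.3], [0, 0, 0.4, 0, 0, 0, 0.3], [0, 0, 0.1, 0, 0, 0, 0.3], [0, 0, 0, 0, 0, 0, 0.3]]])

```text
clock: 51.4
tool_pos: [0.6095, -0.2776, 0.1537]
orientation: [-3.142, -0.0, 2.123]
force: [0.5, 0.3, 1.1]
grip_width: 0.0599
grip_force: 0.0
```

```bash
python3 -c "
from h import *
go(.61,-.278,.1250)"
```

```text
t 51.4 at [ 0.6095 -0.2776  0.1537] rpy [-180.     -0.    121.62] w 0.0599 gf 0.0 F [0.5 0.3 1.1]
units (current axes) [-0.015  0.004  0.716] (target axes) [-0.015  0.004  0.716] turn [-0.    -0.     0.004]
```

>>> jog_arm(series=[[[0, 0, 0.35, 0, 0, 0, 0.3], [0, 0, 0.25, 0, 0, 0, 0.3], [0, 0, 0.1, 0, 0, 0, 0.3], [0, 0, 0, 0, 0, 0, -1], [0, 0, 0, 0, 0, 0, -1], [0, 0, 0, 0, 0, 0, -1], [0, 0, 0, 0, 0, 0, -1], [0, 0, 0, 0, 0, 0, -1], [0, 0, 0, 0, 0, 0, -1], [0, 0, 0, 0, 0, 0, -1]]])

```text
clock: 52.4
tool_pos: [0.6097, -0.2781, 0.1258]
orientation: [3.141, 0.001, 2.122]
force: [1.0, 0.8, 3.8]
grip_width: 0.0316
grip_force: 20.0
```

>>> jog_arm(series=[[[0, 0, -0.2, 0, 0, 0, -1], [0, 0, -0.5, 0, 0, 0, -1], [0, 0, -0.7, 0, 0, 0, -1], [0, 0, -0.8, 0, 0, 0, -1], [0, 0, -0.8, 0, 0, 0, -1], [0, 0, -0.7, 0, 0, 0, -1], [0, 0, -0.4, 0, 0, 0, -1], [0, 0, -0.1, 0, 0, 0, -1], [0, 0, 0, 0, 0, 0, -1]]])

```text
clock: 53.3
tool_pos: [0.6094, -0.2781, 0.2929]
orientation: [-3.141, -0.0, 2.122]
force: [0.6, -0.4, -2.4]
grip_width: 0.0316
grip_force: 20.0
```

```bash
python3 -c "
from h import *
go(.5147,-.0203,.29)"
```

```text
t 53.3 at [ 0.6094 -0.2781  0.2929] rpy [-1.7998e+02 -2.0000e-02  1.2159e+02] w 0.0316 gf 20.0 F [ 0.6 -0.4 -2.4]
units (current axes) [6.73  1.358 0.074] (target axes) [6.73  1.359 0.072] turn [-0.004 -0.004 -0.002]
```

>>> jog_arm(series=[[[0.25, 0.05, 0, 0, 0, 0, -1], [0.5, 0.1, 0, 0, 0, 0, -1], [0.75, 0.152, 0, 0, 0, 0, -1], [0.75, 0.152, 0, 0, 0, 0, -1], [0.75, 0.152, 0, 0, 0, 0, -1], [0.75, 0.152, 0, 0, 0, 0, -1], [0.75, 0.152, 0, 0, 0, 0, -1], [0.75, 0.152, 0, 0, 0, 0, -1], [0.75, 0.152, 0, 0, 0, 0, -1], [0.5, 0.1, 0, 0, 0, 0, -1], [0.23, 0.045, 0, 0, 0, 0, -1], [0, 0, 0, 0, 0, 0, -1]]])

```text
clock: 54.5
tool_pos: [0.5143, -0.0194, 0.2928]
orientation: [-3.141, -0.0, 2.123]
force: [-0.0, -1.0, -1.5]
grip_width: 0.0314
grip_force: 20.0
```

>>> jog_arm(series=[[[0, 0, 0.2, 0, 0, 0, -1], [0, 0, 0.6, 0, 0, 0, -1], [0, 0, 0.7, 0, 0, 0, -1], [0, 0, 0.7, 0, 0, 0, -1], [0, 0, 0.7, 0, 0, 0, -1], [0, 0, 0.5, 0, 0, 0, -1], [0, 0, 0.3, 0, 0, 0, -1], [0, 0, 0.15, 0, 0, 0, -1], [0, 0, 0.1, 0, 0, 0, -1], [0, 0, 0.05, 0, 0, 0, -1], [0, 0, 0, 0, 0, 0, -1], [0, 0, 0, 0, 0, 0, -1]]])

```text
clock: 55.7
tool_pos: [0.5151, -0.0203, 0.1341]
orientation: [3.141, 0.001, 2.122]
force: [-0.9, -0.8, -1.2]
grip_width: 0.0321
grip_force: 20.0
```

```bash
python3 -c "
from h import *
go(.5147,-.0203,.1255)"
```

```text
t 55.7 at [ 0.5151 -0.0203  0.1341] rpy [1.7996e+02 3.0000e-02 1.2159e+02] w 0.0321 gf 20.0 F [-0.9 -0.8 -1.2]
units (current axes) [ 0.005 -0.007  0.215] (target axes) [ 0.005 -0.007  0.215] turn [ 0.008  0.006 -0.002]
```

>>> jog_arm(series=[[[0, 0, 0.1, 0, 0, 0, -1], [0, 0, 0.07, 0, 0, 0, -1], [0, 0, 0.03, 0, 0, 0, -1], [0, 0, 0.01, 0, 0, 0, -1], [0, 0, 0, 0, 0, 0, -1]]])

```text
clock: 56.2
tool_pos: [0.5151, -0.0203, 0.1258]
orientation: [3.141, 0.001, 2.122]
force: [-2.1, 0.1, 5.8]
grip_width: 0.0316
grip_force: 20.0
```

>>> jog_arm(series=[[[0, 0, 0, 0, 0, 0, 0], [0, 0, 0, 0, 0, 0, 0.3], [0, 0, 0, 0, 0, 0, 0.3], [0, 0, 0, 0, 0, 0, 0.3], [0, 0, 0, 0, 0, 0, 0.3], [0, 0, -0.3, 0, 0, 0, 0.3], [0, 0, -0.6, 0, 0, 0, 0.3], [0, 0, -0.8, 0, 0, 0, 0.3], [0, 0, -0.8, 0, 0, 0, 0.3], [0, 0, -0.8, 0, 0, 0, 0.3], [0, 0, -0.3, 0, 0, 0, 0.3], [0, 0, 0, 0, 0, 0, 0.3]]])

```text
clock: 57.4
tool_pos: [0.5152, -0.0203, 0.271]
orientation: [3.139, 0.002, 2.122]
force: [-0.0, -0.1, 0.4]
grip_width: 0.0602
grip_force: 0.0
```

>>> jog_arm(series=[[[-0.4, -0.1, 0, 0, 0, 0, 0.3], [-0.8, -0.2, 0, 0, 0, 0, 0.3], [-0.8, -0.2, 0, 0, 0, 0, 0.3], [-0.8, -0.2, 0, 0, 0, 0, 0.3], [-0.8, -0.2, 0, 0, 0, 0, 0.3], [-0.8, -0.2, 0, 0, 0, 0, 0.3], [-0.8, -0.2, 0, 0, 0, 0, 0.3], [-0.8, -0.2, 0, 0, 0, 0, 0.3], [-0.4, -0.1, 0, 0, 0, 0, 0.3], [0, 0, 0, 0, 0, 0, 0.3]]])

```text
clock: 58.4
tool_pos: [0.5941, -0.2738, 0.2668]
orientation: [-3.14, -0.002, 2.12]
force: [-0.0, 0.1, -0.0]
grip_width: 0.0603
grip_force: 0.0
```

```bash
python3 -c "
from h import *
for n in ('top','side'):
    a,d=camera(n); cv2.imwrite(f'pics/{n}5.png',a)
    for c in ('red','blue','green','yellow','purple','turq'):
        for r in capz(n,a,d,c,(.35,.75,-.35,.35)): print(n,c,r[0],r[2])
"
```

```text
top red [275. 197.] [0.5311 0.0493 0.1436]
top blue [286. 159.] [0.5978 0.0325 0.1435]
top green [315. 208.] [ 0.5153 -0.0197  0.1435]
top green [182. 257.] [0.4225 0.2296 0.0622]
top yellow [509. 103.] [ 0.6187 -0.2304  0.3766]
top yellow [136. 194.] [0.5317 0.2841 0.1468]
top purple [375. 250.] [ 0.4466 -0.1301  0.1393]
top turq [595. 298.] [ 0.4212 -0.1487  0.6091]
top turq [554. 228.] [ 0.4793 -0.141   0.5866]
top turq [232. 270.] [0.4069 0.1216 0.1396]
top turq [522. 365.] [ 0.4157 -0.1213  0.5914]
side red [445. 137.] [ 0.764 -0.144  0.173]
side red [289. 151.] [0.5314 0.0462 0.1407]
side red [285. 182.] [0.511  0.0388 0.0674]
side red [268. 250.] [ 0.3823 -0.0671  0.127 ]
side blue [319. 137.] [0.5962 0.0294 0.1406]
side green [195. 154.] [0.4222 0.2269 0.0596]
side green [306. 171.] [ 0.514  -0.0222  0.1408]
side purple [318. 250.] [ 0.4456 -0.1343  0.1366]
side turq [340.  25.] [ 0.3808 -0.2252  0.5832]
side turq [356.  26.] [ 0.394  -0.2315  0.5798]
side turq [311.  29.] [ 0.3566 -0.216   0.5849]
side turq [211. 172.] [0.4054 0.1185 0.137 ]
```

View pics/top5.png

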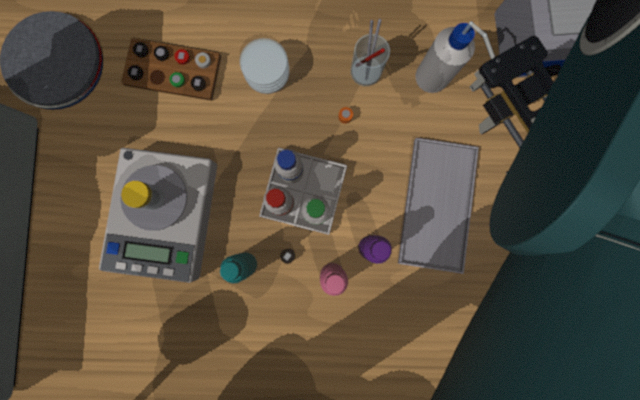

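View pics/side5.png

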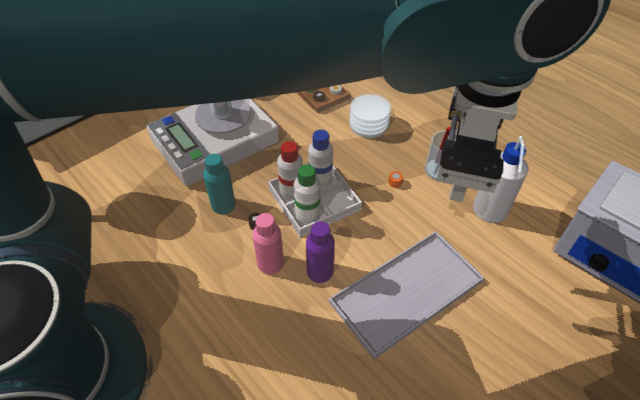

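The top view shows red (275,197), blue (286,159) and green (315,208) upright in their own compartments. The jar is on the pan at (136,194), and the mounts and look-alikes haven't moved. The arm is clear, so I'm handing in.

```bash
python3 -c "
from bench import *
print(close_job())"
```

```text
the job is handed in; nothing more can be done
None
```

The job is handed in at about 58 s of the 147 s allowed: the jar stands within about 1 mm of the centre of the balance pan, and all three bottles are back upright in their own compartments, with the mounts and look-alikes left where they were.

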